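# Ready the dip tank for filling

### The job

Get the empty dip tank ready for filling, disturbing nothing else on the bench: first wind the rack lift's crank clockwise until the mould rack is right up at its top stop, clear of the tank, and leave it there. Then set the red fill valve: turn its wheel clockwise until it is fully closed on its stop and back it off exactly two full turns. Finish still gripping the wheel's black handle, with the valve standing at that setting, ready to shut it again.

Things in the scene. Friction and masses are not known exactly. Their poses are not given: they have to be found in the camera images.
- station: the dip station: a flat aluminium drip tray 335 x 660 x 8 mm that carries the empty steel dip tank (220 mm deep in x, 300 mm wide in y, rim 118 mm above the bench) and, at its +y end, the rack lift. Origin on the bench under the middle of the tank; x points away from the robot. The mould rack (steel frame with six metal moulds) reaches up to 235 mm above the bench when right up
- lift_axis (a point): point on the upright turning axis of the rack lift's crank, 282 mm above the bench, level with the middle of the crank's handle
- lift_handle: black upright handle of the rack lift's crank: a round grip 22 mm in diameter and 66 mm tall that spins freely on its pin; origin at its middle, 55 mm from the crank's axis, 282 mm above the bench. The steel crank arm and hub stay at least 27 mm below the origin. About 4 N at the handle turns the crank; it stays where it is left
- lift_crank (a joint): turning angle of the rack lift's crank in rad: grows clockwise seen from above and raises the rack 16 mm a turn; 0 at the bottom, 25.13 (four turns) at the hard top stop, where the blue carriage meets the lift's top plate. It starts 1.4 to 2.2 turns short of the top
- valve_axis (a point): point on the upright turning axis of the fill valve's red wheel, 226 mm above the bench, level with the middle of the wheel's handle. The wheel (126 mm over its rim) does not rise; its top lies 44 mm below this point. The steel stem rises through its hub 4 mm a turn as the valve opens, from 32 mm below this point when closed to 24 mm at two turns
- valve_handle: black upright handle on the rim of the fill valve's red wheel: a round grip 22 mm in diameter and 66 mm tall that spins freely on its pin; origin at its middle, 55 mm from the wheel's axis, 226 mm above the bench. About 4 N at the handle turns the wheel; it stays where it is left
- valve_wheel (a joint): opening angle of the fill valve in rad: 0 closed on its hard stop, grows anticlockwise seen from above, 12.57 at two turns open, 25.13 fully open. It starts 0.6 to 1.3 turns open
- figure: orange vinyl toy figure with a yellow head, 44 mm wide, 70 mm tall, standing on the drip tray in front of the rack lift; origin under its middle
- spare_mould: bare metal figure mould, 42 mm wide, 86 mm tall, standing on the drip tray in front of the fill valve; origin under its middle
- pigment_jar: jar with a yellow cap, 60 mm wide, 85 mm tall, behind the tank; origin under its middle
- mug: blue mug, 80 mm wide, 90 mm tall, behind the tank; origin under its middle
- toy_car: small blue toy car, 75 x 36 x 28 mm, beside the station; origin under its middle
- tape_roll: roll of yellow tape, 90 mm wide, 24 mm tall, lying beside the station; origin under its middle
- spanner: steel spanner lying at the right side of the bench; origin at its underside near the middle

How it is judged:
By the outcome, as a careful person would: the job done as asked, in the order asked, and still so for the second after the job is handed in, while the arm keeps its last pose, push and grip.
It also fails if it takes over 70 s, if anything falls off the work surface, if the arm or the gripper's body presses on something with over 40 N, if the wrist force passes 120 N, or if a joint passes its speed limit or range.

### The arm

A 6-joint arm with a two-finger parallel gripper is mounted at the origin on the work surface. World frame = base frame: x ahead of the robot, y to its left, z up, the work surface at z = 0. Lengths are in mm, angles in rad, forces in N, time in s.
With the tool pointing down it reaches from about 350 to 725 mm from the base axis. Payload 4.3 kg.
Tool frame: the origin (TCP) lies midway between the tips of the shut fingers; the grasp point (between the pads) lies behind it (r.grasp_offset is the z of the grasp point in the tool frame, in mm); z points along the fingers, y is the line along which they close (so a half turn about z gives the same grasp; the last joint's range is limited). The gripper opens to 85 mm and grips with 20 to 120 N. Pads are 22 mm wide; open, the fingers measure 114 mm over their backs; the gripper's body (76 mm by 85 mm) begins 54 mm behind the grasp point. The pads swing forward as they close: fully open they stand 13 mm farther back than shut.
Start: joints at [1.158, 0.377, 0.081, 1.274, 0, 1.46], TCP at [171.468, 548.877, 231.329] pointing down, gripper open.
Joint ranges: [-2.72, 2.72], [-0.84, 1.66], [-1.02, 1.22], [-1.77, 2.12], [-1.37, 1.28], [-3.14, 3.14]. Speed limits (rad/s): [2.57, 2.57, 3.14, 3.14, 3.14, 3.14].

### API

Orientations are given as a 3x3 rotation matrix whose columns are the frame's x, y, z axes.
In Python, from rig import r, vision gives the robot as it stands.
- The arm moves only by the tool move_arm, never from a script. Its argument "series" is a list of rows, each a list of 5 numbers: the shift along the world's x, y, z in cm, then the turn about the world's z in degrees, then the closure, from -1 (fully open) to 1 (shut). A call has 1 to 5 rows; each row shifts and turns the commanded pose from where the row before left it; what a row does not reach is not made up. A row lasts 1/10 s, in which the tool goes at most 50 mm and 8.59 degrees, less where a joint would pass 70% of its speed; a pose out of reach is approached as far as the arm can. A call is refused whole if a number of a shift passes 5 or a number of a turn 8.59, either way. A call with a gripper value outside its range is refused whole. The fingers move at their own pace and stop on an object; "force" is the grip in N (left out, the last holds). Time passes only in rows, so rows that do not move let the fingers close. It gives the time, the measured TCP pose, the force, the opening and the grip force at its end, in the units of the state.
- r.read_state(): the state, without advancing time (a new reading comes with each control period).
- vision.camera(name): name is "scene" or "top" or "wrist"; returns the picture (384x512x3 uint8, red, green, blue); there is no depth.
- vision.get_calibration(name): a dict with "fx", "fy", "cx", "cy" (pixels), "world_from_camera" (4x4, takes a point from camera to world coordinates). Camera axes: x right, y down, z forward; pixel columns grow to the right and rows downward; lengths in mm; the calibration is good to about 2 mm. A picture is of the moment at which its call begins: read the wrist's pose just before it. get_calibration takes no time and is no camera call; for the wrist camera it gives the pose at the moment of the call.
- r.hand_in(): hands the job in; it is judged then, once.
Trained networks look in the newest picture that a camera, given by its name, has taken for a name from the list of things; names that differ only in an ending like _2 or _b are one class to them, and where a whole thing is asked for, a point or a joint stands for the part that bears it (a point fixed in the world has none). Each returns a list of dicts, best first, with "p" (0 to 1); they miss things now and then, are a little off and sometimes report something else, mostly with a low value. They report only what shows in the picture. A call takes as long as a camera call.
- vision.look_for(name, camera): "position" ([x, y, z] in mm, in world coordinates, good to about 4 mm: the middle of the surface that is visible of it).
The state is a dict: "t": time; "qpos": joint angles; "qvel": joint speeds; "joint_torque": joint torques, N m; "tool_pos": TCP position; "tool_rot": TCP orientation; "ft_force": force on the tool from outside, world axes, zero at the start; "wrist_torque": the same for the moment, N m; "grip_width": finger opening in mm; "grasp_force": force on a finger pad.
Only numpy, scipy, OpenCV 4.12 (cv2) and the standard library are available. Lean on these libraries where they do the work, as an engineer would, in place of code of your own. Each camera call takes 0.05 s, during which the arm holds its last target. There are 200 camera calls.

## Working session

There is one attempt and no reset: what is moved stays moved. The work goes in short steps, Python scripts to look and compute and a tool call to move; the robot and the scene stay as the last step left them, time stands still between calls to the robot, and variables do not carry over. Pictures are saved under pics/ and viewed, at most 10 in all, crops included, and the job is handed in when it is done.

Besides the shell and the picture viewer there is one more tool, called after ">>>" by a JSON object that holds its "api" and its "payload". move_arm: Moves the arm, as the interface text tells. Its arguments: {"type":"object","properties":{"series":{"type":"array","items":{"type":"array","items":{"type":"number"}}},"force":{"type":"number"}},"required":["series"]}

```bash
ls; mkdir -p pics
cat > h.py <<'E'
import numpy as np, cv2
from rig import r, vision
def save(cam,fn):
    im=vision.camera(cam); cv2.imwrite('pics/'+fn,im[:,:,::-1]); return im
def plane(cam,u,v,z):
    c=vision.get_calibration(cam); T=np.array(c['world_from_camera'])
    d=T[:3,:3]@np.array([(u-c['cx'])/c['fx'],(v-c['cy'])/c['fy'],1]); o=T[:3,3]
    return o+d*(z-o[2])/d[2]
def proj(cam,p):
    c=vision.get_calibration(cam); T=np.linalg.inv(np.array(c['world_from_camera']))
    q=T[:3,:3]@np.array(p)+T[:3,3]; return (c['fx']*q[0]/q[2]+c['cx'],c['fy']*q[1]/q[2]+c['cy'])
E
python3 - <<'E'
from h import *
np.set_printoptions(precision=1,suppress=True)
a=save('scene','s1.png');b=save('top','t1.png')
s=r.read_state();print(s['t'],s['tool_rot'],r.grasp_offset)
for n in ['station','lift_handle','valve_handle','lift_crank','valve_wheel','figure','spare_mould']:
  for c in ['top','scene']:
    print(n,c,[(np.round(d['position']),round(d['p'],2)) for d in vision.look_for(n,c)[:2]])
for c in ['top','scene']: print(vision.get_calibration(c)['world_from_camera'][:3])
E
```

```text
pics
0.1 [[-1.   0.3 -0. ]
 [ 0.3  1.  -0. ]
 [ 0.  -0.  -1. ]] -18.700000000000003
station top [(array([470., -21.,   8.]), 0.9), (array([ 615., -490.,   20.]), 0.45)]
station scene [(array([562., -37.,  32.]), 0.94), (array([525., 191., 224.]), 0.38)]
lift_handle top [(array([756.,  87.,  80.]), 0.47), (array([457., 167., 310.]), 0.45)]
lift_handle scene [(array([474., 165., 292.]), 0.65)]
valve_handle top [(array([ 591., -258.,  250.]), 0.41), (array([ 616., -488.,   20.]), 0.4)]
valve_handle scene []
lift_crank top [(array([493., 181., 252.]), 0.55)]
lift_crank scene [(array([477., 172., 248.]), 0.83)]
valve_wheel top [(array([ 545., -253.,  190.]), 0.84), (array([779., -76.,  34.]), 0.62)]
valve_wheel scene [(array([ 552., -267.,  189.]), 0.63), (array([523., 188., 225.]), 0.21)]
figure top []
figure scene [(array([ 456., -295.,   80.]), 0.54)]
spare_mould top [(array([ 546., -256.,  190.]), 0.53), (array([ 441., -286.,   58.]), 0.49)]
spare_mould scene [(array([ 454., -297.,   78.]), 0.68)]
[[  -0.    -1.     0.2  232.9]
 [  -1.     0.    -0.     3.2]
 [  -0.    -0.2   -1.  1865.8]]
[[   0.4    0.7   -0.6 1286.7]
 [   0.9   -0.3    0.2 -285.3]
 [  -0.    -0.6   -0.8 1129.8]]
```

Run:
```python
import cv2
im=cv2.imread('pics/t1.png');cv2.imwrite('pics/t1b.png',cv2.resize(im[60:260,140:400],None,fx=3,fy=3,interpolation=2))
```

```text
(no output)
```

View pics/t1b.png

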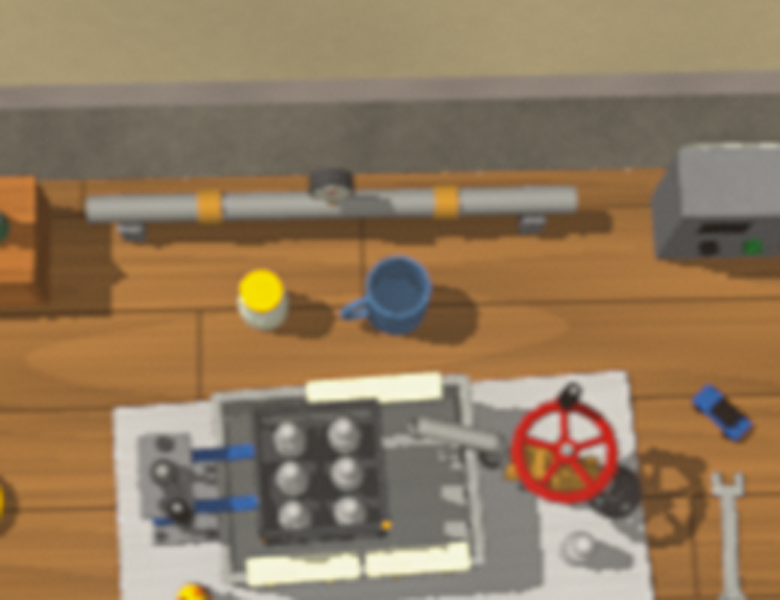

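View pics/s1.png

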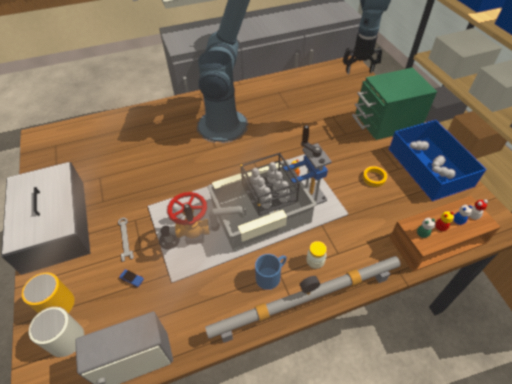

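The top view shows the lift crank handle at crop (177,508) and its hub at (163,470). The valve handle is at crop (570,395) and the wheel hub at (567,450). In the scene view the lift handle is at (306,133).

Run:
```python
from h import *
np.set_printoptions(precision=1,suppress=True)
f=lambda u,v,z,c='top':plane(c,140+u/3,60+v/3,z)
print('lh',f(178,508,315),plane('scene',306,133,282)); print('hub',f(163,470,255))
print('vh',f(570,392,259),'va rim',f(565,451,182))
s=r.read_state();print(s['tool_pos'],s['ft_force'],s['grip_width'])
```

```text
lh [464.5 168.  315. ] [460.2 176.1 282. ]
hub [516.  190.9 255. ]
vh [ 593.2 -260.2  259. ] va rim [ 541.  -263.4  182. ]
[171.5 548.9 231.3] [ 0.3 -0.2 -0.6] 85.18067229076019
```

>>> {"api": "move_arm", "payload": {"series": [[0, 0, 5, 0, -1], [0, 0, 5, 0, -1], [0, 0, 5, 0, -1], [2.9, -3.8, 0, 0, -1], [2.9, -3.8, 0, 0, -1]]}}

```text
t: 1.3
tool_pos: [231.1, 474.9, 384.3]
tool_rot: [[-0.955, 0.295, 0.005], [0.295, 0.955, 0.007], [-0.003, 0.008, -1.0]]
ft_force: [0.7, -0.5, -0.6]
grip_width: 85.7
grasp_force: 0.0
```

>>> {"api": "move_arm", "payload": {"series": [[2.9, -3.8, 0, 0, -1], [2.9, -3.8, 0, 0, -1], [2.9, -3.8, 0, 0, -1], [2.9, -3.8, 0, 0, -1], [2.9, -3.8, 0, 0, -1]]}}

```text
t: 1.8
tool_pos: [375.3, 281.2, 381.6]
tool_rot: [[-0.955, 0.298, 0.001], [0.298, 0.955, 0.0], [-0.0, 0.001, -1.0]]
ft_force: [0.7, 0.6, -0.4]
grip_width: 85.2
grasp_force: 0.0
```

>>> {"api": "move_arm", "payload": {"series": [[2.0, -3.5, 1, 0, -1], [2.0, -3.5, 1, 0, -1], [0, 0, 0, 0, -1]]}}

```text
t: 2.1
tool_pos: [416.9, 209.5, 402.3]
tool_rot: [[-0.953, 0.304, 0.003], [0.304, 0.953, -0.001], [-0.003, 0.0, -1.0]]
ft_force: [-1.2, 1.4, -0.2]
grip_width: 85.7
grasp_force: 0.0
```

Run:
```python
from h import *
np.set_printoptions(precision=2,suppress=True)
s=r.read_state();print(s['t'],s['tool_pos'],s['tool_rot'],s['ft_force'])
save('wrist','w1.png')
print(vision.get_calibration('wrist')['world_from_camera'])
for n in ['lift_handle','lift_crank']: print(n,[(np.round(d['position']),round(d['p'],2)) for d in vision.look_for(n,'wrist')[:2]])
for p in [(462,172,315),(462,172,282),s['tool_pos']]: print(proj('wrist',p))
```

```text
2.1 [416.9  209.49 402.33] [[-0.95  0.3   0.  ]
 [ 0.3   0.95 -0.  ]
 [-0.    0.   -1.  ]] [-1.18  1.41 -0.16]
[[  0.3    0.9    0.3  338.56]
 [  0.95  -0.29  -0.09 236.18]
 [  0.     0.32  -0.95 544.2 ]
 [  0.     0.     0.     1.  ]]
lift_handle [(array([460., 172., 304.]), 0.56)]
lift_crank [(array([464., 179., 252.]), 0.7)]
(np.float64(225.94453720532096), np.float64(260.74838410594054))
(np.float64(229.18494977914992), np.float64(242.2635551828825))
(np.float64(250.0168169926334), np.float64(258.60687577381043))
```

View pics/w1.png

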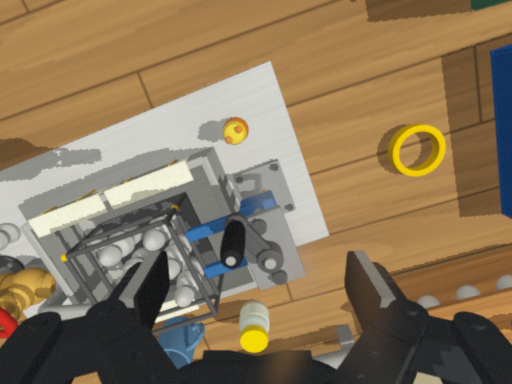

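The handle's top is at (231,261) and the crank hub at (270,262).

Run:
```python
from h import *
np.set_printoptions(precision=1,suppress=True)
im=cv2.imread('pics/w1.png');cv2.imwrite('pics/w1b.png',cv2.resize(im[190:300,190:320],None,fx=6,fy=5.4,interpolation=2)[:600])
a=plane('wrist',231,259,315)
for z in (240,247,255):
  h=plane('wrist',270,260,z); print(a,h,np.hypot(*(a-h)[:2]),np.degrees(np.arctan2(*(a-h)[1::-1])))
for x,y in [(462,172),(460,174)]: print(proj('wrist',(x,y,250)),proj('wrist',(x,y,315)))
```

```text
[461.7 176.6 315. ] [516.7 198.1 240. ] 59.07151303460072 -158.7380982488294
[461.7 176.6 315. ] [512.6 199.  247. ] 55.59749822563161 -156.3149395750678
[461.7 176.6 315. ] [507.9 200.  255. ] 51.76631218520473 -153.1541506123535
(np.float64(231.7266550341685), np.float64(227.7644796048799)) (np.float64(225.94453720532096), np.float64(260.74838410594054))
(np.float64(232.92568171663677), np.float64(225.58115531479237)) (np.float64(227.41008687101402), np.float64(258.1482008638794))
```

View pics/w1b.png

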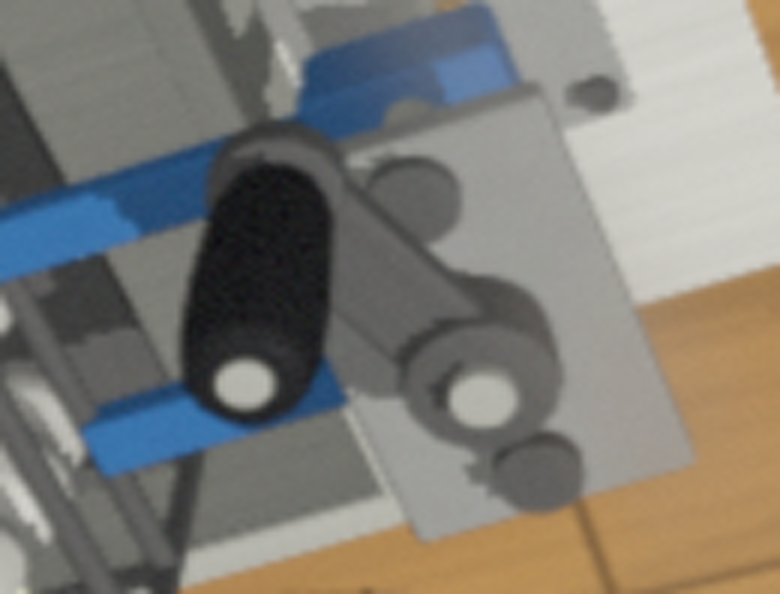

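>>> {"api": "move_arm", "payload": {"series": [[2.4, -1.8, -2.0, 0, -1], [2.4, -1.8, -2.0, 0, -1], [0, 0, -1.0, 0, -1], [0, 0, 0, 0, -1]], "force": 60}}

```text
t: 2.65
tool_pos: [461.1, 177.7, 349.2]
tool_rot: [[-0.955, 0.297, -0.004], [0.297, 0.955, -0.001], [0.004, -0.002, -1.0]]
ft_force: [-0.4, -0.4, -1.4]
grip_width: 85.4
grasp_force: 0.0
```

>>> {"api": "move_arm", "payload": {"series": [[0, 0, -3, 0, -1], [0, 0, -3, 0, -1], [0, 0, -2.4, 0, -1], [0, 0, 0, 0, -0.2], [0, 0, 0, 0, 0.2]]}}

```text
t: 3.15
tool_pos: [461.8, 177.9, 268.3]
tool_rot: [[-0.955, 0.296, 0.0], [0.296, 0.955, 0.0], [0.0, 0.0, -1.0]]
ft_force: [-0.1, 0.3, 0.4]
grip_width: 59.1
grasp_force: 0.0
```

>>> {"api": "move_arm", "payload": {"series": [[0, 0, 0, 0, 1], [0, 0, 0, 0, 1], [0, 0, 0, 0, 1], [0, 0, 0, 0, 1]]}}

```text
t: 3.55
tool_pos: [462.8, 175.9, 269.3]
tool_rot: [[-0.954, 0.299, 0.002], [0.299, 0.954, -0.002], [-0.003, -0.001, -1.0]]
ft_force: [-2.6, -4.0, 5.0]
grip_width: 21.1
grasp_force: 58.4
```

```bash
cat > arc.py <<'E'
import sys,numpy as np,json
# cx cy x y (current cmd) total_deg(+ccw) rows
cx,cy,x,y,tot,n=map(float,sys.argv[1:7]); n=int(n)
a0=np.arctan2(y-cy,x-cx); px,py=x,y
rows=[]
for k in range(1,n+1):
    a=a0+np.radians(tot*k/n); tx,ty=cx+55*np.cos(a),cy+55*np.sin(a)
    d=[round((tx-px)/10,2),round((ty-py)/10,2)]; px+=d[0]*10;py+=d[1]*10; rows.append(d+[0,0,1])
for i in range(0,n,5): print(json.dumps(rows[i:i+5]))
print('end',px,py)
E
python3 arc.py 512.5 200 462.5 176.9 -360 15
```

```text
[[-0.5, 2.23, 0, 0, 1], [0.44, 2.25, 0, 0, 1], [1.32, 1.87, 0, 0, 1], [1.97, 1.17, 0, 0, 1], [2.27, 0.27, 0, 0, 1]]
[[2.18, -0.68, 0, 0, 1], [1.72, -1.51, 0, 0, 1], [0.96, -2.07, 0, 0, 1], [0.04, -2.29, 0, 0, 1], [-0.91, -2.1, 0, 0, 1]]
[[-1.67, -1.55, 0, 0, 1], [-2.17, -0.74, 0, 0, 1], [-2.28, 0.21, 0, 0, 1], [-1.99, 1.11, 0, 0, 1], [-1.37, 1.83, 0, 0, 1]]
end 462.5999999999999 176.9
```

>>> {"api": "move_arm", "payload": {"series": [[-0.5, 2.23, 0, 0, 1], [0.44, 2.25, 0, 0, 1], [1.32, 1.87, 0, 0, 1]]}}

```text
t: 3.85
tool_pos: [479.9, 235.9, 269.2]
tool_rot: [[-0.953, 0.301, 0.012], [0.301, 0.954, -0.013], [-0.015, -0.008, -1.0]]
ft_force: [15.6, -26.6, -1.3]
grip_width: 20.5
grasp_force: 60.5
```

>>> {"api": "move_arm", "payload": {"series": [[1.97, 1.17, 0, 0, 1], [2.27, 0.27, 0, 0, 1]]}}

```text
t: 4.05
tool_pos: [518.6, 248.4, 269.0]
tool_rot: [[-0.954, 0.301, 0.003], [0.301, 0.954, -0.015], [-0.007, -0.014, -1.0]]
ft_force: [-6.5, -26.7, 13.0]
grip_width: 20.5
grasp_force: 61.9
```

```bash
python3 arc.py 515 193.5 517.5 254.8 -360 15
```

```text
[[2.19, -1.2, 0, 0, 1], [1.79, -1.42, 0, 0, 1], [1.07, -2.02, 0, 0, 1], [0.14, -2.29, 0, 0, 1], [-0.79, -2.14, 0, 0, 1]]
[[-1.6, -1.64, 0, 0, 1], [-2.13, -0.84, 0, 0, 1], [-2.28, 0.09, 0, 0, 1], [-2.05, 1.02, 0, 0, 1], [-1.46, 1.76, 0, 0, 1]]
[[-0.62, 2.2, 0, 0, 1], [0.33, 2.26, 0, 0, 1], [1.23, 1.93, 0, 0, 1], [1.9, 1.27, 0, 0, 1], [2.25, 0.39, 0, 0, 1]]
end 517.2 248.5
```

>>> {"api": "move_arm", "payload": {"series": [[2.19, -1.2, 0, 0, 1], [1.79, -1.42, 0, 0, 1], [1.07, -2.02, 0, 0, 1], [0.14, -2.29, 0, 0, 1], [-0.79, -2.14, 0, 0, 1]]}}

```text
t: 4.55
tool_pos: [562.9, 165.7, 269.2]
tool_rot: [[-0.955, 0.297, 0.003], [0.297, 0.955, 0.006], [-0.001, 0.007, -1.0]]
ft_force: [-6.1, 8.5, 5.9]
grip_width: 20.7
grasp_force: 61.1
```

>>> {"api": "move_arm", "payload": {"series": [[-1.6, -1.64, 0, 0, 1], [-2.13, -0.84, 0, 0, 1], [-2.28, 0.09, 0, 0, 1], [-2.05, 1.02, 0, 0, 1], [-1.46, 1.76, 0, 0, 1]]}}

```text
t: 5.05
tool_pos: [467.2, 165.8, 269.3]
tool_rot: [[-0.954, 0.301, 0.005], [0.301, 0.954, -0.004], [-0.006, -0.002, -1.0]]
ft_force: [7.7, -2.0, -2.0]
grip_width: 20.5
grasp_force: 60.9
```

>>> {"api": "move_arm", "payload": {"series": [[-0.62, 2.2, 0, 0, 1], [0.33, 2.26, 0, 0, 1], [1.23, 1.93, 0, 0, 1], [1.9, 1.27, 0, 0, 1], [2.25, 0.39, 0, 0, 1]]}}

```text
t: 5.55
tool_pos: [516.7, 248.3, 269.2]
tool_rot: [[-0.955, 0.297, 0.0], [0.297, 0.955, -0.002], [-0.001, -0.002, -1.0]]
ft_force: [-5.6, -12.0, 9.2]
grip_width: 20.6
grasp_force: 61.5
```

```bash
python3 arc.py 515 193.5 517.2 248.5 -300 20
```

```text
[[1.41, -0.25, 0, 0, 1], [1.31, -0.6, 0, 0, 1], [1.1, -0.92, 0, 0, 1], [0.83, -1.17, 0, 0, 1], [0.5, -1.35, 0, 0, 1]]
[[0.13, -1.43, 0, 0, 1], [-0.25, -1.41, 0, 0, 1], [-0.6, -1.31, 0, 0, 1], [-0.92, -1.1, 0, 0, 1], [-1.17, -0.83, 0, 0, 1]]
[[-1.35, -0.5, 0, 0, 1], [-1.43, -0.13, 0, 0, 1], [-1.41, 0.25, 0, 0, 1], [-1.31, 0.6, 0, 0, 1], [-1.1, 0.92, 0, 0, 1]]
[[-0.83, 1.17, 0, 0, 1], [-0.5, 1.35, 0, 0, 1], [-0.13, 1.43, 0, 0, 1], [0.25, 1.41, 0, 0, 1], [0.6, 1.31, 0, 0, 1]]
end 468.4999999999999 222.89999999999998
```

```bash
python3 arc.py 515 193.5 517.2 248.5 -30 2;  python3 arc.py 515 193.5 544.4 240 -300 30
```

```text
[[1.41, -0.25, 0, 0, 1], [1.31, -0.6, 0, 0, 1]]
end 544.4000000000001 240.0
[[0.76, -0.58, 0, 0, 1], [0.65, -0.71, 0, 0, 1], [0.52, -0.8, 0, 0, 1], [0.37, -0.89, 0, 0, 1], [0.21, -0.93, 0, 0, 1]]
[[0.05, -0.96, 0, 0, 1], [-0.13, -0.95, 0, 0, 1], [-0.28, -0.92, 0, 0, 1], [-0.44, -0.85, 0, 0, 1], [-0.58, -0.76, 0, 0, 1]]
[[-0.71, -0.65, 0, 0, 1], [-0.8, -0.52, 0, 0, 1], [-0.89, -0.37, 0, 0, 1], [-0.93, -0.21, 0, 0, 1], [-0.96, -0.05, 0, 0, 1]]
[[-0.95, 0.13, 0, 0, 1], [-0.92, 0.28, 0, 0, 1], [-0.85, 0.44, 0, 0, 1], [-0.76, 0.58, 0, 0, 1], [-0.65, 0.71, 0, 0, 1]]
[[-0.52, 0.8, 0, 0, 1], [-0.37, 0.89, 0, 0, 1], [-0.21, 0.93, 0, 0, 1], [-0.05, 0.96, 0, 0, 1], [0.13, 0.95, 0, 0, 1]]
[[0.28, 0.92, 0, 0, 1], [0.44, 0.85, 0, 0, 1], [0.58, 0.76, 0, 0, 1], [0.71, 0.65, 0, 0, 1], [0.8, 0.52, 0, 0, 1]]
end 489.4000000000003 242.20000000000005
```

>>> {"api": "move_arm", "payload": {"series": [[1.41, -0.25, 0, 0, 1], [1.31, -0.6, 0, 0, 1]]}}

```text
t: 5.75
tool_pos: [544.0, 240.1, 269.2]
tool_rot: [[-0.955, 0.297, -0.0], [0.297, 0.955, 0.0], [0.0, 0.0, -1.0]]
ft_force: [-8.4, -3.9, 7.4]
grip_width: 20.9
grasp_force: 61.6
```

>>> {"api": "move_arm", "payload": {"series": [[0.76, -0.58, 0, 0, 1], [0.65, -0.71, 0, 0, 1]]}}

```text
t: 5.95
tool_pos: [558.0, 227.6, 269.3]
tool_rot: [[-0.955, 0.298, -0.0], [0.298, 0.955, 0.002], [0.001, 0.002, -1.0]]
ft_force: [-7.4, 1.0, 5.9]
grip_width: 20.8
grasp_force: 61.5
```

>>> {"api": "move_arm", "payload": {"series": [[0.52, -0.8, 0, 0, 1], [0.37, -0.89, 0, 0, 1]]}}

```text
t: 6.15
tool_pos: [567.0, 211.4, 269.3]
tool_rot: [[-0.955, 0.297, 0.0], [0.297, 0.955, 0.004], [0.001, 0.004, -1.0]]
ft_force: [-4.6, 3.0, 5.7]
grip_width: 20.6
grasp_force: 61.4
```

>>> {"api": "move_arm", "payload": {"series": [[0.21, -0.93, 0, 0, 1], [0.05, -0.96, 0, 0, 1]]}}

```text
t: 6.35
tool_pos: [570.0, 195.7, 269.4]
tool_rot: [[-0.955, 0.296, 0.001], [0.296, 0.955, 0.012], [0.002, 0.011, -1.0]]
ft_force: [-3.0, 28.8, 0.6]
grip_width: 20.6
grasp_force: 61.5
```

>>> {"api": "move_arm", "payload": {"series": [[0, -0.5, 0, 0, 1], [0, 0, 0, 0, 1]]}}

```text
t: 6.55
tool_pos: [570.0, 195.8, 269.4]
tool_rot: [[-0.956, 0.293, 0.002], [0.293, 0.956, 0.021], [0.005, 0.021, -1.0]]
ft_force: [-1.3, 26.7, 0.7]
grip_width: 20.3
grasp_force: 61.9
```

>>> {"api": "move_arm", "payload": {"series": [[0, 0.8, 0, 0, 1], [0, 0, 0, 0, 0.3], [0, 0, 0, 0, -0.5], [0, 0, 0, 0, -1], [0, 0, 0, 0, -1]]}}

```text
t: 7.05
tool_pos: [570.2, 193.7, 267.3]
tool_rot: [[-0.954, 0.299, 0.0], [0.299, 0.954, -0.0], [-0.0, -0.0, -1.0]]
ft_force: [-0.9, 0.6, 0.7]
grip_width: 72.1
grasp_force: 0.0
```

>>> {"api": "move_arm", "payload": {"series": [[0, 0, 2, 0, -1], [0, 0, 4, 0, -1], [0, 0, 4, 0, -1], [0, 0, 0, 0, -1]]}}

```text
t: 7.45
tool_pos: [571.9, 194.2, 373.5]
tool_rot: [[-0.954, 0.299, 0.01], [0.299, 0.954, 0.002], [-0.009, 0.005, -1.0]]
ft_force: [-0.0, 0.3, 1.1]
grip_width: 85.8
grasp_force: 0.0
```

Run:
```python
from h import *
s=r.read_state();print(s['t'],s['tool_pos'],s['qpos'],s['grip_width'])
im=save('scene','s2.png')
cv2.imwrite('pics/s2b.png',cv2.resize(im[90:250,140:360,::-1],None,fx=3.5,fy=3.5,interpolation=2))
```

```text
7.45 [571.94781958 194.22295749 373.54329765] [2.22372577e-01 4.66439995e-01 5.85931468e-01 1.67965969e+00
 2.27108353e-06 5.25867327e-01] 85.75510428794898
```

View pics/s2b.png

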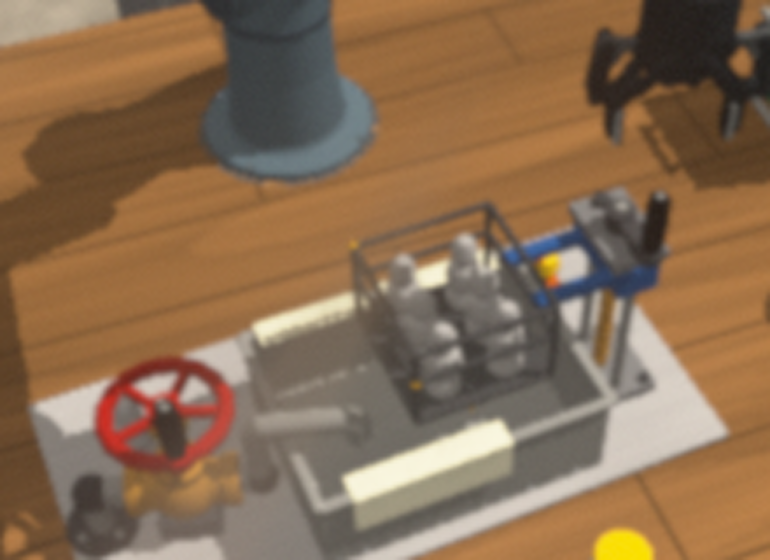

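The blue carriage now meets the lift's top plate at about (600,250), and the rack stands clear of the tank. Next is the valve.

>>> {"api": "move_arm", "payload": {"series": [[-0.3, -4.8, 0, 0, -1], [-0.3, -4.8, 0, 0, -1], [-0.3, -4.8, 0, 0, -1], [0, -4.8, 0, 0, -1], [0, -4.8, 0, 0, -1]]}}

```text
t: 8.0
tool_pos: [560.0, -47.7, 365.9]
tool_rot: [[-0.954, 0.298, -0.002], [0.298, 0.954, 0.0], [0.002, -0.0, -1.0]]
ft_force: [0.9, 0.1, -0.2]
grip_width: 85.2
grasp_force: 0.0
```

>>> {"api": "move_arm", "payload": {"series": [[0, -4.8, 0, 0, -1], [0, -4.8, -0.5, 0, -1], [0, -4.8, -1, 0, -1], [0, -4.8, -1.5, 0, -1], [0, 0, 0, 0, -1]]}}

```text
t: 8.5
tool_pos: [558.9, -243.0, 332.3]
tool_rot: [[-0.952, 0.305, -0.007], [0.305, 0.952, 0.001], [0.007, -0.001, -1.0]]
ft_force: [0.3, 1.3, -1.3]
grip_width: 85.4
grasp_force: 0.0
```

Run:
```python
from h import *
np.set_printoptions(precision=2,suppress=True)
s=r.read_state();print(s['t'],s['tool_pos'],s['qpos'])
save('wrist','w2.png')
for n in ['valve_handle','valve_wheel']: print(n,[(np.round(d['position']),round(d['p'],2)) for d in vision.look_for(n,'wrist')[:2]])
for p in [(593,-260,259),(593,-260,193),(541,-263,182)]: print(proj('wrist',p))
```

```text
8.5 [ 558.92 -243.    332.33] [-0.51  0.47  0.49  1.59 -0.   -0.2 ]
valve_handle [(array([ 593., -260.,  250.]), 0.79)]
valve_wheel [(array([ 543., -263.,  188.]), 0.87)]
(np.float64(240.55838607343182), np.float64(245.2674940958492))
(np.float64(243.69868137406024), np.float64(213.52781476639402))
(np.float64(224.88041233793007), np.float64(163.44815732745664))
```

View pics/w2.png

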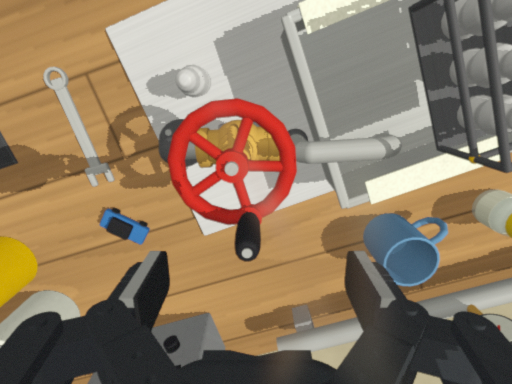

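The handle top is at (247,254), the hub stem at (231,169) and the rim centre near (233,161).

Run:
```python
from h import *
np.set_printoptions(precision=1,suppress=True)
a=plane('wrist',247,254,259); print(a, r.read_state()['tool_pos'])
for p in [(231,169,198),(233,161,178)]:
  h=plane('wrist',*p); print(h,np.hypot(*(a-h)[:2]),np.degrees(np.arctan2(*(a-h)[1::-1])))
```

```text
[ 602.  -257.5  259. ] [ 560.3 -237.3  336.2]
[ 544.6 -256.6  198. ] 57.399730756366694 -0.9367585529457201
[ 541.8 -255.1  178. ] 60.26205162860611 -2.2588168804805
```

Run:
```python
from h import *
np.set_printoptions(precision=1,suppress=True)
o=cv2.imread('pics/w2.png'); n=vision.camera('wrist')[:,:,::-1]; n=np.ascontiguousarray(n)
cv2.imwrite('pics/w3.png',n); print(r.read_state()['tool_pos'])
def tm(u,v,k):
    m=cv2.matchTemplate(n,o[v-k:v+k+1,u-k:u+k+1],cv2.TM_CCOEFF_NORMED); _,s,_,l=cv2.minMaxLoc(m); return l[0]+k,l[1]+k,s
A=tm(247,254,12);H=tm(231,169,12);print(A,H)
a=plane('wrist',*A[:2],259)
for z in (192,198): 
  h=plane('wrist',*H[:2],z); print(a,h,np.hypot(*(a-h)[:2]),np.degrees(np.arctan2(*(a-h)[1::-1])))
red=(n[:,:,2]>120)&(n[:,:,1]<60)&(n[:,:,0]<60)
p=cv2.convexHull(np.argwhere(red)[:,::-1].astype(np.int32));e=cv2.fitEllipse(p);print(e,plane('wrist',*e[0],176))
```

```text
[ 560.7 -236.7  337. ]
(239, 251, 0.9797661900520325) (225, 168, 0.9801238775253296)
[ 598.5 -262.4  259. ] [ 544.1 -262.3  192. ] 54.41663814253006 -0.08106393918397814
[ 598.5 -262.4  259. ] [ 542.8 -261.2  198. ] 55.68744323444538 -1.1535332354516676
((225.58071899414062, 159.96566772460938), (121.86290740966797, 126.78807067871094), 109.33051300048828) [ 539.8 -261.8  176. ]
```

>>> {"api": "move_arm", "payload": {"series": [[3.75, -2.6, 0, 0, -1], [0, 0, -3, 0, -1], [0, 0, -1, 0, -1], [0, 0, 0, 0, -1]], "force": 60}}

```text
t: 9.1
tool_pos: [598.5, -261.5, 295.2]
tool_rot: [[-0.955, 0.296, -0.003], [0.296, 0.955, 0.002], [0.004, 0.001, -1.0]]
ft_force: [0.0, 0.9, 0.5]
grip_width: 85.6
grasp_force: 0.0
```

>>> {"api": "move_arm", "payload": {"series": [[0, 0, -3, 0, -1], [0, 0, -3, 0, -1], [0, 0, -2.4, 0, -1], [0, 0, 0, 0, 0], [0, 0, 0, 0, 0.3]]}}

```text
t: 9.6
tool_pos: [598.6, -262.5, 215.2]
tool_rot: [[-0.955, 0.297, 0.001], [0.297, 0.955, -0.0], [-0.001, -0.0, -1.0]]
ft_force: [-0.1, -0.5, 0.9]
grip_width: 59.3
grasp_force: 0.0
```

>>> {"api": "move_arm", "payload": {"series": [[0, 0, 0, 0, 1], [0, 0, 0, 0, 1], [0, 0, 0, 0, 1], [0, 0, 0, 0, 1]]}}

```text
t: 10.0
tool_pos: [599.4, -264.1, 215.7]
tool_rot: [[-0.954, 0.298, 0.003], [0.298, 0.954, -0.002], [-0.004, -0.001, -1.0]]
ft_force: [-1.5, -0.9, 6.4]
grip_width: 20.8
grasp_force: 58.4
```

```bash
python3 arc.py 543.5 -262 598.2 -262.6 -192 8
```

```text
[[-0.47, -2.23, 0, 0, 1], [-1.36, -1.84, 0, 0, 1], [-2.0, -1.12, 0, 0, 1], [-2.27, -0.21, 0, 0, 1], [-2.17, 0.73, 0, 0, 1]]
[[-1.68, 1.55, 0, 0, 1], [-0.91, 2.1, 0, 0, 1], [0.02, 2.28, 0, 0, 1]]
end 489.79999999999984 -250.0
```

>>> {"api": "move_arm", "payload": {"series": [[-0.47, -2.23, 0, 0, 1], [-1.36, -1.84, 0, 0, 1], [-2.0, -1.12, 0, 0, 1]]}}

```text
t: 10.3
tool_pos: [563.0, -315.6, 215.7]
tool_rot: [[-0.955, 0.297, 0.008], [0.297, 0.955, 0.0], [-0.007, 0.003, -1.0]]
ft_force: [2.7, 8.5, 9.7]
grip_width: 20.8
grasp_force: 59.1
```

>>> {"api": "move_arm", "payload": {"series": [[-2.27, -0.21, 0, 0, 1], [-2.17, 0.73, 0, 0, 1]]}}

```text
t: 10.5
tool_pos: [518.3, -312.3, 215.7]
tool_rot: [[-0.954, 0.299, 0.008], [0.299, 0.954, -0.003], [-0.009, -0.001, -1.0]]
ft_force: [8.8, 2.5, 5.1]
grip_width: 20.6
grasp_force: 59.4
```

```bash
python3 arc.py 544.4 -264 515.5 -309.3 -84 4 | tee /tmp/o; set -- $(tail -1 /tmp/o); python3 arc.py 544.4 -264 $2 $3 -260 26
```

```text
[[-1.53, 1.26, 0, 0, 1], [-0.88, 1.8, 0, 0, 1], [-0.17, 2.0, 0, 0, 1], [0.55, 1.93, 0, 0, 1]]
end 495.2 -239.39999999999998
[[0.5, 0.82, 0, 0, 1], [0.64, 0.71, 0, 0, 1], [0.75, 0.6, 0, 0, 1], [0.84, 0.46, 0, 0, 1], [0.91, 0.3, 0, 0, 1]]
[[0.95, 0.14, 0, 0, 1], [0.96, -0.03, 0, 0, 1], [0.94, -0.19, 0, 0, 1], [0.89, -0.35, 0, 0, 1], [0.82, -0.5, 0, 0, 1]]
[[0.71, -0.64, 0, 0, 1], [0.6, -0.75, 0, 0, 1], [0.46, -0.84, 0, 0, 1], [0.3, -0.91, 0, 0, 1], [0.14, -0.95, 0, 0, 1]]
[[-0.03, -0.96, 0, 0, 1], [-0.19, -0.94, 0, 0, 1], [-0.35, -0.89, 0, 0, 1], [-0.5, -0.82, 0, 0, 1], [-0.64, -0.71, 0, 0, 1]]
[[-0.75, -0.6, 0, 0, 1], [-0.84, -0.46, 0, 0, 1], [-0.91, -0.3, 0, 0, 1], [-0.95, -0.14, 0, 0, 1], [-0.96, 0.03, 0, 0, 1]]
[[-0.94, 0.19, 0, 0, 1]]
end 528.7 -316.70000000000005
```

>>> {"api": "move_arm", "payload": {"series": [[-1.53, 1.26, 0, 0, 1], [-0.88, 1.8, 0, 0, 1], [-0.17, 2.0, 0, 0, 1], [0.55, 1.93, 0, 0, 1]]}}

```text
t: 10.9
tool_pos: [493.7, -242.0, 215.7]
tool_rot: [[-0.954, 0.301, -0.001], [0.301, 0.954, -0.005], [-0.001, -0.006, -1.0]]
ft_force: [-2.0, -5.2, 6.4]
grip_width: 20.6
grasp_force: 60.2
```

>>> {"api": "move_arm", "payload": {"series": [[0.5, 0.82, 0, 0, 1], [0.64, 0.71, 0, 0, 1]]}}

```text
t: 11.1
tool_pos: [505.5, -224.8, 215.6]
tool_rot: [[-0.954, 0.299, -0.001], [0.299, 0.954, -0.002], [0.001, -0.002, -1.0]]
ft_force: [-7.9, 0.1, 11.3]
grip_width: 20.6
grasp_force: 60.4
```

>>> {"api": "move_arm", "payload": {"series": [[0.75, 0.6, 0, 0, 1], [0.84, 0.46, 0, 0, 1]]}}

```text
t: 11.3
tool_pos: [521.7, -213.6, 215.6]
tool_rot: [[-0.954, 0.298, -0.001], [0.298, 0.954, -0.0], [0.001, -0.0, -1.0]]
ft_force: [-5.2, 1.2, 10.8]
grip_width: 20.6
grasp_force: 60.3
```

>>> {"api": "move_arm", "payload": {"series": [[0.91, 0.3, 0, 0, 1], [0.95, 0.14, 0, 0, 1]]}}

```text
t: 11.5
tool_pos: [541.0, -208.8, 215.6]
tool_rot: [[-0.955, 0.298, 0.001], [0.298, 0.955, 0.001], [-0.0, 0.001, -1.0]]
ft_force: [-4.7, 2.7, 10.0]
grip_width: 20.7
grasp_force: 60.3
```

>>> {"api": "move_arm", "payload": {"series": [[0.96, -0.03, 0, 0, 1], [0.94, -0.19, 0, 0, 1]]}}

```text
t: 11.7
tool_pos: [560.6, -211.2, 215.7]
tool_rot: [[-0.955, 0.297, 0.002], [0.297, 0.955, 0.001], [-0.001, 0.001, -1.0]]
ft_force: [-4.7, 2.9, 9.4]
grip_width: 20.6
grasp_force: 60.2
```

>>> {"api": "move_arm", "payload": {"series": [[0.89, -0.35, 0, 0, 1], [0.82, -0.5, 0, 0, 1]]}}

```text
t: 11.9
tool_pos: [577.9, -220.1, 215.7]
tool_rot: [[-0.955, 0.298, 0.002], [0.298, 0.955, 0.0], [-0.002, 0.001, -1.0]]
ft_force: [-4.5, 1.5, 9.6]
grip_width: 20.5
grasp_force: 60.2
```

>>> {"api": "move_arm", "payload": {"series": [[0.71, -0.64, 0, 0, 1], [0.6, -0.75, 0, 0, 1]]}}

```text
t: 12.1
tool_pos: [590.8, -234.3, 215.7]
tool_rot: [[-0.955, 0.298, 0.001], [0.298, 0.955, -0.0], [-0.001, 0.0, -1.0]]
ft_force: [-5.7, 1.7, 9.3]
grip_width: 20.8
grasp_force: 60.2
```

>>> {"api": "move_arm", "payload": {"series": [[0.46, -0.84, 0, 0, 1], [0.3, -0.91, 0, 0, 1]]}}

```text
t: 12.3
tool_pos: [598.1, -251.7, 215.7]
tool_rot: [[-0.955, 0.298, 0.001], [0.298, 0.955, 0.0], [-0.001, 0.0, -1.0]]
ft_force: [-6.5, 2.4, 9.8]
grip_width: 20.2
grasp_force: 60.2
```

>>> {"api": "move_arm", "payload": {"series": [[0.14, -0.95, 0, 0, 1], [-0.03, -0.96, 0, 0, 1]]}}

```text
t: 12.5
tool_pos: [599.0, -270.4, 215.6]
tool_rot: [[-0.955, 0.298, 0.001], [0.298, 0.955, 0.001], [-0.0, 0.001, -1.0]]
ft_force: [-6.0, 5.8, 10.6]
grip_width: 20.5
grasp_force: 60.3
```

>>> {"api": "move_arm", "payload": {"series": [[-0.19, -0.94, 0, 0, 1], [-0.35, -0.89, 0, 0, 1]]}}

```text
t: 12.7
tool_pos: [597.6, -277.5, 215.6]
tool_rot: [[-0.956, 0.293, 0.011], [0.293, 0.956, 0.025], [-0.003, 0.027, -1.0]]
ft_force: [12.7, 48.8, 12.4]
grip_width: 21.1
grasp_force: 62.6
```

>>> {"api": "move_arm", "payload": {"series": [[0.25, 0.85, 0, 0, 1], [0, 0, 0, 0, 1], [0, 0, 0, 0, 1]]}}

```text
t: 13.0
tool_pos: [597.7, -277.0, 215.7]
tool_rot: [[-0.955, 0.296, 0.004], [0.296, 0.955, 0.006], [-0.002, 0.007, -1.0]]
ft_force: [0.6, 11.3, 8.6]
grip_width: 20.6
grasp_force: 61.2
```

```bash
python3 arc.py 544.4 -264 596.1 -280.1 723.6 30
```

```text
[[0.29, 2.26, 0, 0, 1], [-0.74, 2.18, 0, 0, 1], [-1.57, 1.68, 0, 0, 1], [-2.12, 0.89, 0, 0, 1], [-2.3, -0.05, 0, 0, 1]]
[[-2.07, -0.98, 0, 0, 1], [-1.5, -1.75, 0, 0, 1], [-0.64, -2.2, 0, 0, 1], [0.3, -2.28, 0, 0, 1], [1.22, -1.95, 0, 0, 1]]
[[1.9, -1.29, 0, 0, 1], [2.27, -0.4, 0, 0, 1], [2.22, 0.57, 0, 0, 1], [1.81, 1.42, 0, 0, 1], [1.06, 2.04, 0, 0, 1]]
[[0.14, 2.29, 0, 0, 1], [-0.81, 2.15, 0, 0, 1], [-1.62, 1.64, 0, 0, 1], [-2.15, 0.82, 0, 0, 1], [-2.29, -0.12, 0, 0, 1]]
[[-2.05, -1.05, 0, 0, 1], [-1.44, -1.79, 0, 0, 1], [-0.57, -2.23, 0, 0, 1], [0.38, -2.26, 0, 0, 1], [1.27, -1.92, 0, 0, 1]]
[[1.94, -1.22, 0, 0, 1], [2.28, -0.33, 0, 0, 1], [2.21, 0.64, 0, 0, 1], [1.75, 1.48, 0, 0, 1], [1.0, 2.07, 0, 0, 1]]
end 597.8000000000001 -277.0
```

>>> {"api": "move_arm", "payload": {"series": [[0.29, 2.26, 0, 0, 1], [-0.74, 2.18, 0, 0, 1], [-1.57, 1.68, 0, 0, 1], [-2.12, 0.89, 0, 0, 1], [-2.3, -0.05, 0, 0, 1]]}}

```text
t: 13.5
tool_pos: [535.0, -209.4, 215.7]
tool_rot: [[-0.955, 0.295, 0.009], [0.295, 0.955, 0.002], [-0.008, 0.004, -1.0]]
ft_force: [5.1, 0.4, 4.0]
grip_width: 20.7
grasp_force: 60.9
```

>>> {"api": "move_arm", "payload": {"series": [[-2.07, -0.98, 0, 0, 1], [-1.5, -1.75, 0, 0, 1], [-0.64, -2.2, 0, 0, 1], [0.3, -2.28, 0, 0, 1], [1.22, -1.95, 0, 0, 1]]}}

```text
t: 14.0
tool_pos: [505.0, -302.4, 215.7]
tool_rot: [[-0.954, 0.299, 0.003], [0.299, 0.954, 0.002], [-0.002, 0.003, -1.0]]
ft_force: [3.7, 11.1, 8.4]
grip_width: 20.6
grasp_force: 61.1
```

>>> {"api": "move_arm", "payload": {"series": [[1.9, -1.29, 0, 0, 1], [2.27, -0.4, 0, 0, 1], [2.22, 0.57, 0, 0, 1], [1.81, 1.42, 0, 0, 1], [1.06, 2.04, 0, 0, 1]]}}

```text
t: 14.5
tool_pos: [596.8, -280.8, 215.6]
tool_rot: [[-0.954, 0.3, -0.002], [0.3, 0.954, -0.004], [0.001, -0.004, -1.0]]
ft_force: [-14.1, -0.8, 12.8]
grip_width: 20.6
grasp_force: 61.7
```

One turn open; grip is holding well.

>>> {"api": "move_arm", "payload": {"series": [[0.14, 2.29, 0, 0, 1], [-0.81, 2.15, 0, 0, 1], [-1.62, 1.64, 0, 0, 1], [-2.15, 0.82, 0, 0, 1], [-2.29, -0.12, 0, 0, 1]]}}

```text
t: 15.0
tool_pos: [533.3, -209.7, 215.7]
tool_rot: [[-0.955, 0.295, 0.009], [0.295, 0.955, 0.002], [-0.008, 0.004, -1.0]]
ft_force: [5.6, -0.1, 5.0]
grip_width: 20.6
grasp_force: 61.0
```

>>> {"api": "move_arm", "payload": {"series": [[-2.05, -1.05, 0, 0, 1], [-1.44, -1.79, 0, 0, 1], [-0.57, -2.23, 0, 0, 1], [0.38, -2.26, 0, 0, 1], [1.27, -1.92, 0, 0, 1]]}}

```text
t: 15.5
tool_pos: [506.2, -303.7, 215.7]
tool_rot: [[-0.954, 0.299, 0.003], [0.299, 0.954, 0.002], [-0.002, 0.003, -1.0]]
ft_force: [4.8, 10.9, 8.2]
grip_width: 20.7
grasp_force: 61.1
```

>>> {"api": "move_arm", "payload": {"series": [[1.94, -1.22, 0, 0, 1], [2.28, -0.33, 0, 0, 1], [2.21, 0.64, 0, 0, 1], [1.75, 1.48, 0, 0, 1]]}}

```text
t: 15.9
tool_pos: [586.9, -298.8, 215.6]
tool_rot: [[-0.954, 0.3, -0.002], [0.3, 0.954, -0.001], [0.002, -0.001, -1.0]]
ft_force: [-15.3, 6.3, 15.3]
grip_width: 20.7
grasp_force: 61.9
```

>>> {"api": "move_arm", "payload": {"series": [[0.6, 1.2, 0, 0, 1], [0.4, 0.87, 0, 0, 1], [0, 0, 0, 0, 1], [0, 0, 0, 0, 1]]}}

```text
t: 16.3
tool_pos: [597.8, -277.0, 215.7]
tool_rot: [[-0.955, 0.298, 0.001], [0.298, 0.955, 0.0], [-0.001, 0.0, -1.0]]
ft_force: [-4.6, 3.4, 8.6]
grip_width: 20.2
grasp_force: 61.4
```

Run:
```python
from h import *
im=save('scene','s3.png')
cv2.imwrite('pics/s3b.png',cv2.resize(im[90:300,110:380,::-1],None,fx=2.8,fy=2.8,interpolation=2))
print(r.read_state()['tool_pos'])
```

```text
[ 597.73761914 -276.99075847  215.66786487]
```

View pics/s3b.png

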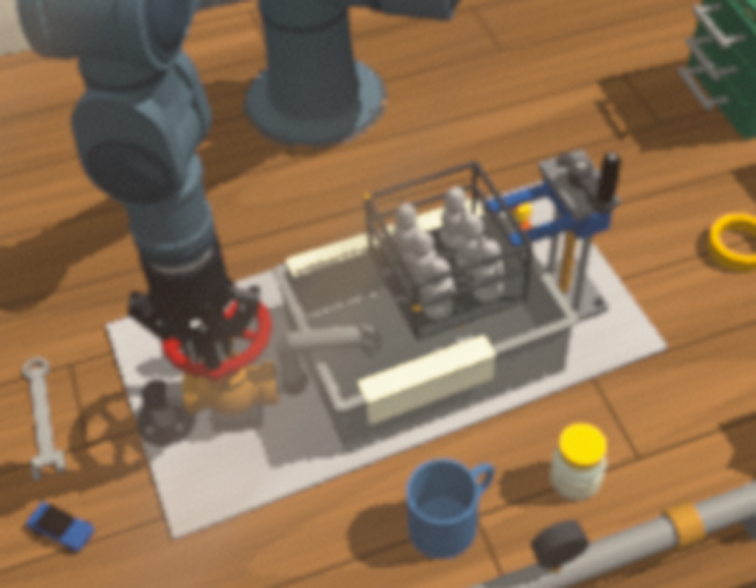

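The rack is still up with its carriage at the top plate around (590,215). The gripper holds the valve handle at about (205,335), and everything else in view is standing in place.

```bash
python3 -c "
from rig import r
print(r.hand_in())"
```

```text
the job is handed in; nothing more can be done
None
```

I've handed the job in: the mould rack is up at its top stop, and the fill valve was closed onto its stop and then opened exactly two full turns, with the gripper still holding its handle.

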